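# Change over the sample jar at the back of the jar station

### The arm

A 6-joint arm with a two-finger parallel gripper is mounted at the origin on a cart in front of the work surface, level with it; the furniture and walls round the work are solid. World frame = base frame: x ahead of the robot, y to its left, z up, the work surface at z = 0. Lengths are in m, angles in rad, forces in N, time in s.
With the tool pointing down it reaches from about 0.35 to 0.85 m from the base axis. Payload 8.1 kg.
Tool frame: the origin (TCP) lies at the centre of the arm's flange, where the gripper is bolted on; the fingertips stand manip.tcp_to_tips ahead of it and the grasp point (between the pads) lies 167 mm ahead of it (manip.tcp_to_tips is the distance from the TCP to the fingertips, in m); z points along the fingers, y is the line along which they close (so a half turn about z gives the same grasp; the last joint's range is limited). The gripper opens to 93 mm and grips with 3 to 60 N. Pads are 15 mm wide; open, the fingers measure 128 mm over their backs; the gripper's body (75 mm by 188 mm) begins 65 mm behind the grasp point.
Start: joints at [1.189, 0.13, 1.488, -0, 1.523, -0.085], TCP at [0.175, 0.574, 0.405] pointing down, gripper open.
Joint ranges: [-2.96, 2.96], [-0.89, 2.26], [0.02, 2.5], [-1.34, 4.48], [0, 2.73], [-2.66, 2.66]. Speed limits (rad/s): [2.39, 2.39, 2.79, 3.14, 3.14, 3.14].

### API

Orientations are given as a rotation vector (axis times angle).
In Python, from bench import manip gives the robot as it stands.
- The arm moves only by the shell command python3 -m crank FILE, which reads ROWS from the file FILE. ROWS is a JSON list of rows, 1 to 8 of them, each an object with the fields trans (a list: dx, dy, dz in shares of 1 m (1.0 is 1 m)), r (a list: a rotation vector rx, ry, rz in fractions of the full range, 1 being 90 degrees), jaw (the opening from 0.0 (shut) to 1.0 (fully open)); a field left out counts as zero (the opening has to be given); each row shifts and turns the commanded pose from where the row before left it, along the tool's axes as they then stand; what a row does not reach is not made up. A row lasts 1/12 s, in which the tool goes at most 0.0417 m and 0.125 rad, less where a joint would pass 70% of its speed; a pose out of reach is approached as far as the arm can. The fingers move at their own pace and stop on an object; the grip force is fixed at half the most. Time passes only in rows, so rows that do not move let the fingers close. It prints the time, the measured TCP pose, the force, the opening and the grip force at its end. No shift or turn number may pass 1 either way. Input that does not fit is refused with a message, and nothing moves.
- manip.observe(): the state, without advancing time (a new reading comes with each control period).
- manip.read_camera(name): name is "scene" or "top"; returns a dict with "color" (480x640x3 uint8, blue, green, red), "range_z" (480x640 float32, m along the optical axis (not along the pixel's ray), 0 where there is no reading), "fx", "fy", "cx", "cy" (pixels), "rvec" (rotation vector, rad) and "tvec" (3), from world to camera coordinates, as OpenCV has them. Camera axes: x right, y down, z forward; pixel columns grow to the right and rows downward; lengths in m; the calibration is good to about 2 mm. A picture is of the moment at which its call begins.
- manip.hand_in(): hands the job in; it is judged then, once.
The state is a dict: "t": time; "joint_pos": joint angles; "joint_vel": joint speeds; "joint_efforts": joint torques, N m; "ee_pos": TCP position; "ee_rot": TCP orientation; "wrist_force": force on the tool from outside, world axes, zero at the start; "wrist_torque": the same for the moment, N m; "finger_gap": opening from 0.0 (shut) to 1.0 (fully open); "finger_force": force on a finger pad.
Only numpy, scipy, OpenCV 4.12 (cv2) and the standard library are available. Lean on these libraries where they do the work, as an engineer would, in place of code of your own. Each camera call takes 0.05 s, during which the arm holds its last target. There are 200 camera calls.

### The job

The white-lidded jar stands behind the red- and black-lidded jars in the jar station, on the spot where the blue-lidded jar belongs. First clear the red and the black jar out onto the green side mat without disturbing the white one; then fetch the white jar and stand it in the middle of the cork coaster, stand the blue jar in the middle of the blue disc, and put the red and black jars back in the middle of the discs of their lids' colours. Keep all jars upright, set them down rather than drop them, and leave the glass beaker where it is.

Things in the scene. Friction and masses are not known exactly. Their poses are not given: they have to be found in the camera images.
- jar_red: White screw-lid sample jar with a red lid, 57 mm diameter (lid and body alike), 76 mm high, about 0.12 kg. Origin: centre of its underside; z up along the jar; yaw is meaningless. Starts on the red disc in the station, front left or right of the white jar; there is room for fingers before and behind it (along the disc's x).
- jar_black: White screw-lid sample jar with a black lid, 63 mm diameter (lid and body alike), 90 mm high, about 0.12 kg. Origin: centre of its underside; z up along the jar; yaw is meaningless. Starts on the black disc in the station, front left or right of the white jar; there is room for fingers before and behind it (along the disc's x).
- jar_white: White screw-lid sample jar with a white lid, 49 mm diameter (lid and body alike), 58 mm high, about 0.12 kg. Origin: centre of its underside; z up along the jar; yaw is meaningless. Starts on the blue disc; back plate 12 mm behind, red and black jars under 12 mm away: no room for fingers until both are gone, then left and right (disc's y).
- jar_blue: White screw-lid sample jar with a blue lid, 49 mm diameter (lid and body alike), 58 mm high, about 0.12 kg. Origin: centre of its underside; z up along the jar; yaw is meaningless. Starts alone on the bench in front of the station.
- pad_red: Red disc, 66 mm across, 2 mm thick, fixed on the station's base. Origin: centre of its underside, 6 mm above the bench (a jar on it stands 2 mm above the origin). +x towards the station's back; a 20 mm wide tongue points to -x, ending 48 mm from the centre. It and the black disc lie 30 mm nearer the front than the blue one, 55 mm to either side of it (either way round).
- pad_black: Black disc, 66 mm across, 2 mm thick, fixed on the station's base. Origin: centre of its underside, 6 mm above the bench (a jar on it stands 2 mm above the origin). +x towards the station's back; a 20 mm wide tongue points to -x, ending 48 mm from the centre. The station is a fixed aluminium tray, turned like its discs, base 133 mm deep, 214 mm wide, open in front.
- pad_blue: Blue disc, 54 mm across, 2 mm thick, fixed on the station's base. Origin: centre of its underside, 6 mm above the bench (a jar on it stands 2 mm above the origin). +x towards the station's back; a 20 mm wide tongue points to -x, ending 78 mm from the centre. From here: back plate 37 mm behind, 72 mm above bench; side lips 101 mm left and right, 20 mm above bench; front edge 90 mm before.
- side_mat: Green flat rectangular mat, 220 mm (its x) by 130 mm (its y), 3 mm thick, fixed on the bench at the left or right of the work: the parking place for the red and black jars. Origin: centre of its underside, on the bench.
- coaster: Round cork coaster, 90 mm diameter, 6 mm thick, fixed on the bench on the other side from the mat. Origin: centre of its underside, on the bench, so a jar on it stands 6 mm above the origin.
- beaker: Small clear glass beaker, 46 x 52 mm, 58 mm high, loose on the bench to the right of the station; a bystander to leave alone. Origin: centre of its underside.

How it is judged:
By the outcome, as a careful person would: the job done as asked, in the order asked, and still so for the second after the job is handed in, with the robot touching nothing.
It also fails if it takes over 128 s, if anything falls off the work surface, if the arm or the gripper's body presses on something with over 40 N, if the wrist force passes 120 N, or if a joint passes its speed limit or range.

## Working session

There is one attempt and no reset: what is moved stays moved. The work goes in short steps, Python scripts to look and compute and a shell command to move; the robot and the scene stay as the last step left them, time stands still between calls to the robot, and variables do not carry over. Pictures are saved under pics/ and viewed, at most 14 in all, crops included, and the job is handed in when it is done.

```bash
mkdir -p pics; ls; cat > h.py <<'E'
import numpy as np, cv2
from bench import manip
def cam(n):
    c=manip.read_camera(n)
    R=cv2.Rodrigues(np.array(c["rvec"],float))[0]; t=np.array(c["tvec"],float).ravel()
    Z=c["range_z"].astype(float); v,u=np.mgrid[:480,:640]
    P=np.stack([(u-c["cx"])/c["fx"]*Z,(v-c["cy"])/c["fy"]*Z,Z],-1)
    W=(P-t)@R; W[Z==0]=np.nan
    return c["color"],W
E
python3 - <<'E'
from h import *
for n in("scene","top"):
    c,W=cam(n); cv2.imwrite(f"pics/{n}0.png",c); np.savez(f"/tmp/{n}0.npz",c=c,W=W)
s=manip.observe(); print(s, manip.tcp_to_tips)
E
```

```text
pics
{'t': 0.1, 'joint_pos': array([ 1.18859706e+00,  1.31099219e-01,  1.48915310e+00,  2.76308907e-05,
        1.52301819e+00, -8.53839483e-02]), 'joint_vel': array([-0.00021159, -0.00164358, -0.00172949,  0.00068105, -0.00054372,
       -0.0008116 ]), 'joint_efforts': array([ 1.32939407e-03, -5.61336029e+01, -4.93098164e+01,  7.70643004e-02,
        2.91320012e-02, -3.99557268e-05]), 'ee_pos': array([0.17537413, 0.57358552, 0.40379348]), 'ee_rot': array([-4.64467322e-01, -3.10664726e+00,  2.55348514e-03]), 'wrist_force': array([ 0.24540177, -0.37671402,  0.11587277]), 'wrist_torque': array([-0.03591873, -0.03081134,  0.01163367]), 'finger_force': 0.0, 'finger_gap': 1.0013479653952906} 0.1861
```

View pics/top0.png

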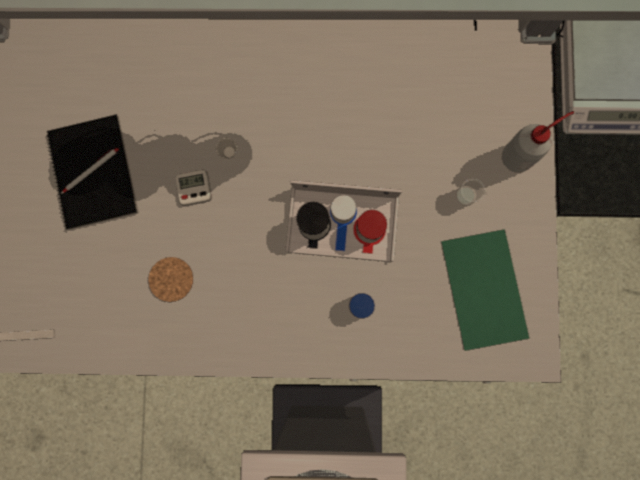

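View pics/scene0.png

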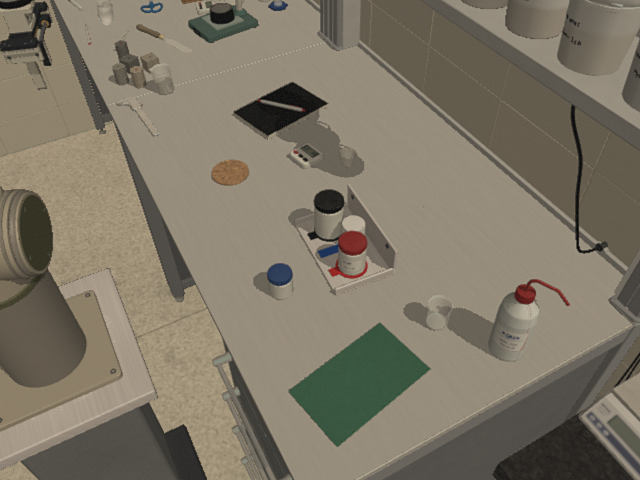

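The top view shows the station with black (313,218), white (343,209) and red (371,227) lids. The blue jar is at (361,306), the coaster at (171,279) and the mat at (485,290). The beaker is near (470,193). Next I measure them.

```bash
cat > meas.py <<'E'
from h import *
def fit(P):  # enclosing-circle centre, xy, robust
    P=P[:,:2].astype(np.float32); (x,y),r=cv2.minEnclosingCircle(P); return x,y,2*r
def blob(m,W,near=None):
    n,l,s,ce=cv2.connectedComponentsWithStats(m.astype(np.uint8))
    i=1+np.argmax(s[1:,4]); return W[l==i]
LIDZ=dict(red=.076,black=.090,white=.058,blue=.058)
def lid(W,c,base,name,xy,rad=.05):
    z=W[...,2]; m=(abs(z-base-LIDZ[name])<.006)&(np.hypot(W[...,0]-xy[0],W[...,1]-xy[1])<rad)
    P=blob(m,W); return P
E
python3 - <<'E'
from meas import *
for n in("top","scene"):
    d=np.load(f"/tmp/{n}0.npz"); c,W=d["c"],d["W"]
    hsv=cv2.cvtColor(c,cv2.COLOR_BGR2HSV).astype(int); H,S,V=hsv[...,0],hsv[...,1],hsv[...,2]; z=W[...,2]
    ok=(W[...,0]>.2)&(W[...,0]<.9)&(abs(W[...,1])<.6)
    ms=dict(red=((H<8)|(H>172))&(S>150)&(abs(z-.084)<.008),
     black=(V<60)&(abs(z-.098)<.008),white=(abs(z-.066)<.006)&(S<60)&(V>90),
     blue=(H>100)&(H<125)&(S>120)&(abs(z-.058)<.008),
     mat=(H>60)&(H<90)&(S>80)&(z<.012),
     coaster=(H>5)&(H<18)&(S>90)&(abs(z-.006)<.006),
     btong=(H>100)&(H<125)&(S>120)&(abs(z-.008)<.006),
     rtong=((H<8)|(H>172))&(S>150)&(abs(z-.008)<.006))
    print(n)
    for k,m in ms.items():
        P=blob(m&ok,W)
        if len(P)<5: print(k,len(P)); continue
        r=cv2.minAreaRect((P[:,:2]*1000).astype(np.float32))
        print(k,len(P),"med",np.median(P,0).round(4),"mean",P.mean(0).round(4),"circ",np.round(fit(P),4),"rect",np.round(r[0],1),np.round(r[1],1),round(r[2],1))
        if n=="scene" and k=="white": pass
    m=ok&(z>.03)&(z<.09)&(W[...,1]<-.15)
    nn,l,s,ce=cv2.connectedComponentsWithStats(m.astype(np.uint8))
    for i in range(1,nn):
        if s[i,4]>8: print("obj",s[i],np.nanmedian(W[l==i],0).round(3))
    # station back plate top & bench
    m=ok&(abs(z-.072)<.004)&(abs(W[...,1])<.2)&(W[...,0]>.5)&(S<60)
    P=blob(m,W); print("plate",len(P),[np.round(x,1) for x in cv2.minAreaRect((P[:,:2]*1000).astype(np.float32))])
    print("bench",np.nanmedian(z[ok]))
E
```

```text
top
red 648 med [ 0.5879 -0.0887  0.0846] mean [ 0.5876 -0.0881  0.0846] circ [ 0.5877 -0.0876  0.0557] rect [587.5 -88.9] [51.7 52.6] 44.5
black 838 med [0.596  0.0214 0.0996] mean [0.596  0.0218 0.0995] circ [0.5966 0.0221 0.0618] rect [596.5  21.7] [58.8 60.7] 64.7
white 486 med [ 0.6225 -0.0348  0.0673] mean [ 0.6223 -0.0347  0.0674] circ [ 0.6228 -0.0347  0.0486] rect [623.  -34.9] [47.1 45.8] 0.1
blue 370 med [ 0.4373 -0.0707  0.0596] mean [ 0.4367 -0.0712  0.0596] circ [ 0.4372 -0.0715  0.0427] rect [436.7 -71.6] [39.8 39.5] 90.0
mat 6805 med [ 0.4705 -0.3167  0.0046] mean [ 0.471  -0.3166  0.0046] circ [ 0.4721 -0.3161  0.2449] rect [ 472.1 -316.6] [214.5 125.4] 11.5
coaster 1568 med [0.4834 0.3073 0.0066] mean [0.4834 0.3074 0.0066] circ [0.4834 0.3076 0.0912] rect [483.7 307.4] [89.2 88.3] 35.2
btong 222 med [ 0.5744 -0.0324  0.009 ] mean [ 0.5742 -0.0328  0.009 ] circ [ 0.5765 -0.0394  0.0657] rect [578.3 -33.1] [25.2 64.3] 74.1
rtong 168 med [ 0.5601 -0.0824  0.0091] mean [ 0.5625 -0.0825  0.0092] circ [ 0.576  -0.0833  0.0702] rect [569.1 -80.3] [62.4 49.9] 67.6
obj [504
[... 783 characters left out ...]
.4674 -0.3194  0.0027] circ [ 0.473  -0.3158  0.2472] rect [ 473.3 -315.3] [218.2 128.5] 11.7
coaster 737 med [0.4838 0.3055 0.0059] mean [0.4841 0.3062 0.0059] circ [0.4859 0.3069 0.0953] rect [483.7 307.1] [90.1 87.3] 85.4
btong 132 med [ 0.5674 -0.0301  0.008 ] mean [ 0.5679 -0.0304  0.0079] circ [ 0.5686 -0.0277  0.0456] rect [568.5 -29.7] [21.7 44.9] 86.8
rtong 157 med [ 0.5626 -0.092   0.0077] mean [ 0.5685 -0.0948  0.0077] circ [ 0.5811 -0.0874  0.0783] rect [577.9 -92.9] [42.2 73.8] 53.3
obj [427 295  26  29 462] [ 0.662 -0.279  0.046]
obj [491 314  44  40 857] [ 0.716 -0.401  0.061]
plate 251 [array([663., -39.]), array([213.2,   8.6]), np.float64(85.3)]
bench 0.00020586988472319186
```

The rows are not in the units I measure in: turns go in shares of 90 degrees. I convert before sending: 0.12 rad / 1.5708 = 0.0764.

```bash
cat > plan.py <<'E'
import sys
from h import *
from scipy.spatial.transform import Rotation as R
def main(x,y,z,psi):
    s=manip.observe(); A=R.from_rotvec(s["ee_rot"]); p=np.array(s["ee_pos"])
    c,n=np.cos(psi),np.sin(psi)
    T=R.from_matrix(np.array([[-n,c,0],[c,n,0],[0,0,-1]]).T if 0 else np.column_stack([[-n,c,0],[c,n,0],[0,0,-1]]))
    tgt=np.array([x,y,z+.167])
    print("rot",(A.inv()*T).as_rotvec().round(4),"| shift now",A.inv().apply(tgt-p).round(4),"| after rot",T.inv().apply(tgt-p).round(4),
      "| grasp",(p+.167*A.as_matrix()[:,2]).round(4),"F",np.round(s["wrist_force"],1),"gap",round(s["finger_gap"]*93,1),round(s["finger_force"],1),"t",round(s["t"],2))
main(*map(float,sys.argv[1:5]))
E
python3 plan.py .588 -.0885 .20 -.081
echo '[{"r":[0, 0, 0.0764], "jaw":0.8}, {"r":[0, 0, 0.0764], "jaw":0.8}, {"r":[0, 0, 0.0764], "jaw":0.8}, {"r":[0, 0, 0.0764], "jaw":0.8}, {"r":[0, 0, 0.0764], "jaw":0.8}, {"r":[0, 0, 0.0764], "jaw":0.8}, {"r":[0, 0, 0.0764], "jaw":0.8}, {"r":[0, 0, 0.0764], "jaw":0.8}]' > rows.txt && python3 -m crank rows.txt
echo '[{"r":[0, 0, 0.0764], "jaw":0.8}, {"r":[0, 0, 0.0764], "jaw":0.8}, {"r":[0, 0, 0.0764], "jaw":0.8}, {"r":[0, 0, 0.0223], "jaw":0.8}, {"jaw":0.8}]' > rows.txt && python3 -m crank rows.txt
python3 plan.py .588 -.0885 .20 -.081
```

```text
rot [-1.500e-03  1.000e-03  1.355e+00] | shift now [-0.5882 -0.5124  0.0375] | after rot [-0.6265  0.4648  0.0368] | grasp [0.1753 0.5733 0.2368] F [ 0.2 -0.4  0.1] gap 93.1 0.0 t 0.1
t: 0.77
ee_pos: [0.1754, 0.5736, 0.4041]
ee_rot: [1.854, 2.536, -0.002]
wrist_force: [-0.8, -0.4, 0.5]
finger_gap: 0.799
finger_force: 0.0
t: 1.18
ee_pos: [0.1754, 0.5736, 0.4041]
ee_rot: [2.311, 2.127, -0.002]
wrist_force: [-0.1, 0.2, 0.2]
finger_gap: 0.8
finger_force: 0.0
rot [-0.0003  0.001  -0.0018] | shift now [-0.6257  0.4659  0.0376] | after rot [-0.6266  0.4648  0.0371] | grasp [0.1754 0.5735 0.2371] F [-0.1  0.2  0.2] gap 74.4 0.0 t 1.18
```

```bash
echo '[{"trans":[-0.028, 0.021, 0], "jaw":0.8}, {"trans":[-0.028, 0.021, 0], "jaw":0.8}, {"trans":[-0.028, 0.021, 0], "jaw":0.8}, {"trans":[-0.028, 0.021, 0], "jaw":0.8}, {"trans":[-0.028, 0.021, 0], "jaw":0.8}, {"trans":[-0.028, 0.021, 0], "jaw":0.8}, {"trans":[-0.028, 0.021, 0], "jaw":0.8}, {"trans":[-0.028, 0.021, 0], "jaw":0.8}]' > rows.txt && python3 -m crank rows.txt | tail -5 | head -1
echo '[{"trans":[-0.028, 0.021, 0], "jaw":0.8}, {"trans":[-0.028, 0.021, 0], "jaw":0.8}, {"trans":[-0.028, 0.021, 0], "jaw":0.8}, {"trans":[-0.028, 0.021, 0], "jaw":0.8}, {"trans":[-0.028, 0.021, 0], "jaw":0.8}, {"trans":[-0.028, 0.021, 0], "jaw":0.8}, {"trans":[-0.028, 0.021, 0], "jaw":0.8}, {"trans":[-0.028, 0.021, 0], "jaw":0.8}]' > rows.txt && python3 -m crank rows.txt >/dev/null
echo '[{"trans":[-0.028, 0.021, 0], "jaw":0.8}, {"trans":[-0.028, 0.021, 0], "jaw":0.8}, {"trans":[-0.028, 0.021, 0], "jaw":0.8}, {"trans":[-0.028, 0.021, 0], "jaw":0.8}, {"trans":[-0.028, 0.021, 0], "jaw":0.8}, {"jaw":0.8}, {"jaw":0.8}]' > rows.txt && python3 -m crank rows.txt
python3 plan.py .588 -.0885 .055 -.081
```

```text
ee_pos: [0.3252, 0.3354, 0.4046]
t: 3.1
ee_pos: [0.5678, -0.0496, 0.4038]
ee_rot: [-2.31, -2.127, 0.002]
wrist_force: [-0.2, -0.1, -0.0]
finger_gap: 0.801
finger_force: 0.0
rot [-0.0017 -0.0002 -0.0011] | shift now [-0.0371  0.0236  0.1817] | after rot [-0.0371  0.0233  0.1818] | grasp [ 0.5676 -0.0496  0.2368] F [-0.2 -0.1 -0. ] gap 74.5 0.0 t 3.1
```

```bash
echo '[{"trans":[-0.0185, 0.0118, 0], "jaw":0.8}, {"trans":[-0.0186, 0.0118, 0], "jaw":0.8}, {"trans":[0, 0, 0.03], "jaw":0.8}, {"trans":[0, 0, 0.03], "jaw":0.8}, {"trans":[0, 0, 0.03], "jaw":0.8}, {"jaw":0.8}, {"jaw":0.8}]' > rows.txt && python3 -m crank rows.txt | head -1
python3 plan.py .588 -.0885 .055 -.081
python3 - <<'E'
from h import *
c,W=cam("scene"); cv2.imwrite("pics/s1.png",cv2.resize(c[130:330,220:480],None,fx=3,fy=3))
E
```

```text
t: 3.68
rot [-0.0047 -0.0009  0.0018] | shift now [-0.0028  0.0018  0.0911] | after rot [-0.0027  0.0014  0.0911] | grasp [ 0.5861 -0.0855  0.1461] F [ 0.3  0.2 -0.1] gap 74.4 0.0 t 3.68
```

View pics/s1.png

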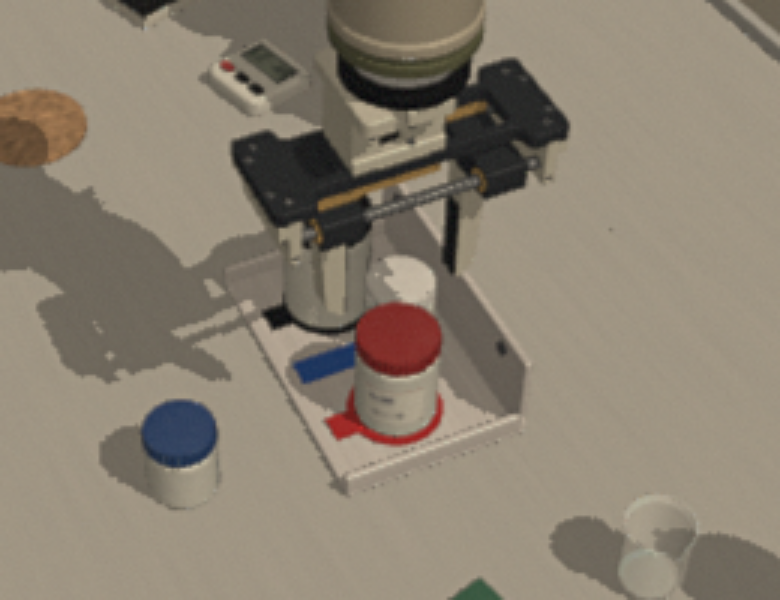

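The gripper hangs above the red jar with its fingers fore and aft. The red lid is at crop (398,335), and white and black are undisturbed.

```bash
echo '[{"trans":[-0.0027, 0.0016, 0], "jaw":0.8}, {"trans":[0, 0, 0.02], "jaw":0.8}, {"trans":[0, 0, 0.02], "jaw":0.8}, {"trans":[0, 0, 0.02], "jaw":0.8}, {"trans":[0, 0, 0.02], "jaw":0.8}, {"trans":[0, 0, 0.011], "jaw":0.8}, {"jaw":0.8}, {"jaw":0.8}]' > rows.txt && python3 -m crank rows.txt | head -1
python3 plan.py .588 -.0885 .055 -.081
echo '[{"jaw":0}, {"jaw":0}, {"jaw":0}, {"jaw":0}, {"jaw":0}, {"jaw":0}]' > rows.txt && python3 -m crank rows.txt
python3 plan.py .522 -.306 .20 -.081
```

```text
t: 4.4
rot [0.001  0.0002 0.0002] | shift now [ 0.0011 -0.002   0.003 ] | after rot [ 0.0011 -0.002   0.003 ] | grasp [ 0.59   -0.0898  0.058 ] F [0.5 0.4 0.1] gap 74.5 0.0 t 4.4
t: 4.9
ee_pos: [0.5898, -0.0898, 0.225]
ee_rot: [2.308, 2.129, 0.001]
wrist_force: [-2.1, -0.5, 6.2]
finger_gap: 0.596
finger_force: 30.0
rot [0.0017 0.0003 0.0001] | shift now [-0.221  -0.0499 -0.142 ] | after rot [-0.221  -0.0501 -0.142 ] | grasp [ 0.5901 -0.0899  0.058 ] F [-2.1 -0.5  6.2] gap 55.4 30.0 t 4.9
```

```bash
echo '[{"trans":[0, 0, -0.01], "jaw":0}, {"trans":[0, 0, -0.02], "jaw":0}, {"trans":[0, 0, -0.03], "jaw":0}, {"trans":[0, 0, -0.03], "jaw":0}, {"jaw":0}]' > rows.txt && python3 -m crank rows.txt | sed -n '1p;4,6p'
echo '[{"trans":[-0.03, -0.007, 0], "jaw":0}, {"trans":[-0.03, -0.007, 0], "jaw":0}, {"trans":[-0.03, -0.007, 0], "jaw":0}, {"trans":[-0.03, -0.007, 0], "jaw":0}, {"trans":[-0.03, -0.007, 0], "jaw":0}, {"trans":[-0.03, -0.007, 0], "jaw":0}, {"trans":[-0.03, -0.007, 0], "jaw":0}, {"jaw":0}]' > rows.txt && python3 -m crank rows.txt|sed -n '1p;4,6p'
python3 plan.py .522 -.306 .054 -.081
```

```text
t: 5.32
wrist_force: [0.4, 0.4, 0.4]
finger_gap: 0.588
finger_force: 30.0
t: 5.98
wrist_force: [-0.1, 0.1, -0.4]
finger_gap: 0.592
finger_force: 30.0
rot [-0.0005  0.0023 -0.0039] | shift now [-0.0061  0.001   0.093 ] | after rot [-0.0063  0.001   0.093 ] | grasp [ 0.5214 -0.3     0.147 ] F [-0.1  0.1 -0.4] gap 55.1 30.0 t 5.98
```

```bash
echo '[{"trans":[-0.0062, 0.001, 0], "jaw":0}, {"trans":[0, 0, 0.03], "jaw":0}, {"trans":[0, 0, 0.03], "jaw":0}, {"trans":[0, 0, 0.02], "jaw":0}, {"trans":[0, 0, 0.005], "jaw":0}, {"jaw":0}, {"jaw":0}]' > rows.txt && python3 -m crank rows.txt | head -1
python3 plan.py .522 -.306 .053 -.081
```

```text
t: 6.57
rot [0.0006 0.0002 0.0008] | shift now [-0.0052 -0.0022  0.0097] | after rot [-0.0052 -0.0022  0.0097] | grasp [ 0.5247 -0.301   0.0627] F [ 0.  -0.3 -0.4] gap 55.4 30.0 t 6.57
```

```bash
echo '[{"trans":[0, 0, 0.004], "jaw":0}, {"trans":[0, 0, 0.003], "jaw":0}, {"jaw":0}]' > rows.txt && python3 -m crank rows.txt 
echo '[{"trans":[0, 0, 0.002], "jaw":0}, {"jaw":0}]' > rows.txt && python3 -m crank rows.txt | sed -n '2p;4p'
echo '[{"trans":[0, 0, 0.001], "jaw":0}, {"jaw":0}]' > rows.txt && python3 -m crank rows.txt | sed -n '2p;4p'
```

```text
t: 6.82
ee_pos: [0.5243, -0.3014, 0.2224]
ee_rot: [2.309, 2.129, 0.001]
wrist_force: [0.1, -0.3, -1.4]
finger_gap: 0.594
finger_force: 30.0
ee_pos: [0.5242, -0.3015, 0.2202]
wrist_force: [0.1, -0.4, -0.6]
ee_pos: [0.5243, -0.3016, 0.2201]
wrist_force: [-3.4, 2.6, 6.8]
```

```bash
echo '[{"jaw":0.8}, {"jaw":0.8}, {"jaw":0.8}, {"jaw":0.8}, {"jaw":0.8}]' > rows.txt && python3 -m crank rows.txt | sed -n '2p;4,6p'
echo '[{"trans":[0, 0, -0.03], "jaw":0.8}, {"trans":[0, 0, -0.04], "jaw":0.8}, {"trans":[0, 0, -0.04], "jaw":0.86}, {"trans":[0, 0, -0.04], "jaw":0.86}, {"jaw":0.86}, {"jaw":0.86}]' > rows.txt && python3 -m crank rows.txt | sed -n '2p;4,6p'
python3 plan.py .5965 .022 .2 -.081
```

```text
ee_pos: [0.5239, -0.3012, 0.2186]
wrist_force: [-0.6, 0.9, -0.0]
finger_gap: 0.801
finger_force: 0.0
ee_pos: [0.5249, -0.3019, 0.3728]
wrist_force: [0.1, 0.4, 0.1]
finger_gap: 0.862
finger_force: 0.0
rot [0.0063 0.0036 0.    ] | shift now [0.3286 0.0452 0.0049] | after rot [0.3286 0.0452 0.0058] | grasp [ 0.5259 -0.3026  0.2058] F [0.1 0.4 0.1] gap 80.2 0.0 t 8.07
```

```bash
echo '[{"trans":[0.036, 0.005, 0], "jaw":0.86}, {"trans":[0.036, 0.005, 0], "jaw":0.86}, {"trans":[0.036, 0.005, 0], "jaw":0.86}, {"trans":[0.036, 0.005, 0], "jaw":0.86}, {"trans":[0.036, 0.005, 0], "jaw":0.86}, {"trans":[0.036, 0.005, 0], "jaw":0.86}, {"trans":[0.036, 0.005, 0], "jaw":0.86}, {"trans":[0.036, 0.005, 0], "jaw":0.86}]' > rows.txt && python3 -m crank rows.txt | head -1
echo '[{"trans":[0.036, 0.005, 0], "jaw":0.86}, {"trans":[0.002, 0, 0], "jaw":0.86}, {"trans":[0, 0, 0.02], "jaw":0.86}, {"jaw":0.86}, {"jaw":0.86}]' > rows.txt && python3 -m crank rows.txt | head -1
python3 plan.py .5965 .022 .058 -.081
python3 - <<'E'
from meas import *
c,W=cam("scene"); cv2.imwrite("pics/s2.png",c)
for b,n,xy in((.008,"white",(.6235,-.0345)),(.003,"red",(.524,-.3016)),(.008,"black",(.597,.022))): print(n,np.round(fit(lid(W,c,b,n,xy)),4))
E
```

```text
t: 8.73
t: 9.15
rot [-0.0056  0.0003  0.0001] | shift now [0.0024 0.0028 0.1207] | after rot [0.0023 0.0021 0.1208] | grasp [0.5933 0.0199 0.1788] F [ 0.1 -0.1  0.3] gap 80.4 0.0 t 9.15
white [ 0.6239 -0.034   0.0526]
red [ 0.5235 -0.2985  0.0583]
black [0.5982 0.0238 0.0677]
```

View pics/s2.png

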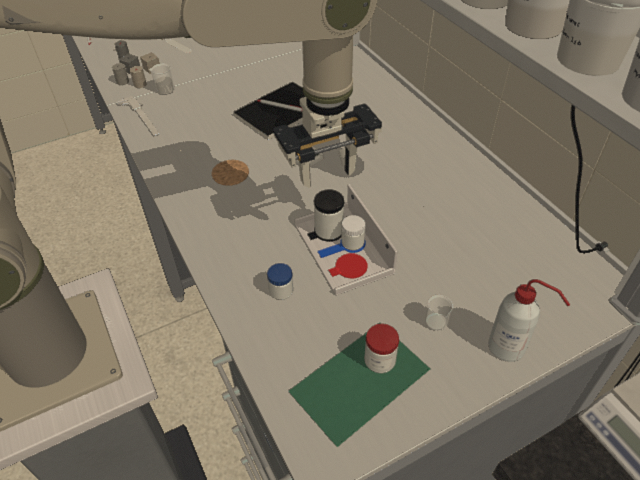

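The red jar stands on the mat at (381,347), white is unmoved at (353,233), and the red disc is exposed at (350,266). The gripper is above black.

```bash
echo '[{"trans":[0.0024, 0.0025, 0], "jaw":0.86}, {"trans":[0, 0, 0.03], "jaw":0.86}, {"trans":[0, 0, 0.03], "jaw":0.86}, {"trans":[0, 0, 0.03], "jaw":0.86}, {"trans":[0, 0, 0.02], "jaw":0.86}, {"trans":[0, 0, 0.01], "jaw":0.86}, {"jaw":0.86}, {"jaw":0.86}]' > rows.txt && python3 -m crank rows.txt | head -1
python3 plan.py .5965 .022 .058 -.081
echo '[{"jaw":0}, {"jaw":0}, {"jaw":0}, {"jaw":0}, {"jaw":0}, {"jaw":0}]' > rows.txt && python3 -m crank rows.txt
python3 plan.py .424 -.321 .20 -.081
```

```text
t: 9.87
rot [ 0.0005 -0.0001 -0.0006] | shift now [-0.     -0.0018  0.0046] | after rot [-0.     -0.0018  0.0046] | grasp [0.5984 0.0219 0.0626] F [0.5 0.4 0.8] gap 79.9 0.0 t 9.87
t: 10.37
ee_pos: [0.5985, 0.0222, 0.2303]
ee_rot: [2.308, 2.129, 0.002]
wrist_force: [-1.6, 0.1, 6.2]
finger_gap: 0.656
finger_force: 30.0
rot [ 0.0022 -0.      0.0001] | shift now [-0.3562 -0.1459 -0.137 ] | after rot [-0.3562 -0.1462 -0.1367] | grasp [0.5989 0.0222 0.0633] F [-1.6  0.1  6.2] gap 61.0 30.0 t 10.37
```

```bash
echo '[{"trans":[0, 0, -0.01], "jaw":0}, {"trans":[0, 0, -0.02], "jaw":0}, {"trans":[0, 0, -0.03], "jaw":0}, {"trans":[0, 0, -0.04], "jaw":0}, {"trans":[0, 0, -0.01], "jaw":0}, {"jaw":0}]' > rows.txt && python3 -m crank rows.txt | sed -n '2p;4,6p'
echo '[{"trans":[-0.0325, -0.0136, 0], "jaw":0}, {"trans":[-0.0325, -0.0136, 0], "jaw":0}, {"trans":[-0.0325, -0.0136, 0], "jaw":0}, {"trans":[-0.0325, -0.0136, 0], "jaw":0}, {"trans":[-0.0325, -0.0136, 0], "jaw":0}, {"trans":[-0.0325, -0.0136, 0], "jaw":0}, {"trans":[-0.0325, -0.0136, 0], "jaw":0}, {"trans":[-0.0325, -0.0136, 0], "jaw":0}]' > rows.txt && python3 -m crank rows.txt|sed -n '1p;4,6p'
echo '[{"trans":[-0.0325, -0.0136, 0], "jaw":0}, {"trans":[-0.0325, -0.0136, 0], "jaw":0}, {"trans":[-0.0325, -0.0136, 0], "jaw":0}, {"jaw":0}, {"jaw":0}]' > rows.txt && python3 -m crank rows.txt | sed -n '1p;4,6p'
python3 plan.py .419 -.325 .058 -.081
```

```text
ee_pos: [0.5994, 0.0222, 0.3445]
wrist_force: [0.9, -1.0, -1.2]
finger_gap: 0.654
finger_force: 30.0
t: 11.53
wrist_force: [-0.2, -0.1, -0.2]
finger_gap: 0.655
finger_force: 30.0
t: 11.95
wrist_force: [-0.3, -0.1, -0.8]
finger_gap: 0.651
finger_force: 30.0
rot [-0.002  -0.0016 -0.0037] | shift now [-0.002   0.0009  0.112 ] | after rot [-0.0018  0.0006  0.112 ] | grasp [ 0.4182 -0.3228  0.17  ] F [-0.3 -0.1 -0.8] gap 60.5 30.0 t 11.95
```

```bash
echo '[{"trans":[-0.002, 0.001, 0], "jaw":0}, {"trans":[0, 0, 0.03], "jaw":0}, {"trans":[0, 0, 0.03], "jaw":0}, {"trans":[0, 0, 0.03], "jaw":0}, {"trans":[0, 0, 0.01], "jaw":0}, {"trans":[0, 0, 0.003], "jaw":0}, {"jaw":0}, {"jaw":0}]' > rows.txt && python3 -m crank rows.txt | head -1
python3 plan.py .419 -.325 .058 -.081
```

```text
t: 12.62
rot [0.0016 0.0012 0.0008] | shift now [-0.001  -0.0026  0.0124] | after rot [-0.001  -0.0026  0.0124] | grasp [ 0.4219 -0.3244  0.0704] F [-0.5  0.6 -0.8] gap 60.9 30.0 t 12.62
```

```bash
echo '[{"trans":[0, 0, 0.004], "jaw":0}, {"trans":[0, 0, 0.003], "jaw":0}, {"trans":[0, 0, 0.002], "jaw":0}, {"jaw":0}]' > rows.txt && python3 -m crank rows.txt | sed -n '2p;4p'
echo '[{"trans":[0, 0, 0.002], "jaw":0}, {"jaw":0}]' > rows.txt && python3 -m crank rows.txt | sed -n '2p;4p'
echo '[{"trans":[0, 0, 0.001], "jaw":0}, {"jaw":0}]' > rows.txt && python3 -m crank rows.txt | sed -n '2p;4p'
```

```text
ee_pos: [0.4207, -0.3242, 0.2268]
wrist_force: [0.3, 0.2, -1.2]
ee_pos: [0.4208, -0.3243, 0.2253]
wrist_force: [-1.4, 0.3, 2.4]
ee_pos: [0.4209, -0.3244, 0.2252]
wrist_force: [-4.2, 4.2, 11.9]
```

Scaled: -0.12 rad / 1.5708 = -0.0764.

```bash
echo '[{"jaw":0.86}, {"jaw":0.86}, {"jaw":0.86}, {"jaw":0.86}, {"jaw":0.86}]' > rows.txt && python3 -m crank rows.txt | sed -n '2p;4,6p'
echo '[{"trans":[0, 0, -0.02], "jaw":0.86}, {"trans":[0, 0, -0.04], "jaw":0.86}, {"trans":[0, 0, -0.04], "jaw":0.86}, {"trans":[0, 0, -0.04], "jaw":0.86}, {"r":[0, 0, -0.0764], "jaw":0.75}, {"r":[0, 0, -0.0764], "jaw":0.75}, {"r":[0, 0, -0.0764], "jaw":0.75}, {"r":[0, 0, -0.0764], "jaw":0.75}]' > rows.txt && python3 -m crank rows.txt | sed -n '2p;4,6p'
echo '[{"r":[0, 0, -0.0764], "jaw":0.75}, {"r":[0, 0, -0.0764], "jaw":0.75}, {"r":[0, 0, -0.0764], "jaw":0.75}, {"r":[0, 0, -0.0764], "jaw":0.75}, {"r":[0, 0, -0.0764], "jaw":0.75}, {"r":[0, 0, -0.0764], "jaw":0.75}, {"r":[0, 0, -0.0764], "jaw":0.75}, {"r":[0, 0, -0.0764], "jaw":0.75}]' > rows.txt && python3 -m crank rows.txt | sed -n '2p;4,6p'
echo '[{"r":[0, 0, -0.0764], "jaw":0.75}, {"jaw":0.75}]' > rows.txt && python3 -m crank rows.txt | sed -n '2p;4,6p'
python3 plan.py .6235 -.0345 .20 1.49
python3 - <<'E'
from meas import *
for n in("top","scene"):
    c,W=cam(n); cv2.imwrite(f"pics/{n}3.png",c); np.savez(f"/tmp/{n}3.npz",c=c,W=W)
    for b,k,xy in((.008,"white",(.6235,-.0345)),(.003,"red",(.524,-.3016)),(.003,"black",(.42,-.324))): print(n,k,np.round(fit(lid(W,c,b,k,xy)),4))
    hsv=cv2.cvtColor(c,cv2.COLOR_BGR2HSV).astype(int); H,S,V=hsv[...,0],hsv[...,1],hsv[...,2]; z=W[...,2]
    ok=(abs(W[...,0]-.6)<.1)&(abs(W[...,1]+.035)<.105)&(abs(z-.008)<.006)
    for k,m in dict(red=((H<8)|(H>172))&(S>120),black=(V<60)).items():
        P=blob(m&ok,W); 
        if len(P)>20: print(n,"pad",k,len(P),P.mean(0).round(4),[np.round(x,1) for x in cv2.minAreaRect((P[:,:2]*1000).astype(np.float32))])
E
```

```text
ee_pos: [0.4207, -0.3241, 0.2236]
wrist_force: [0.0, -0.4, 0.0]
finger_gap: 0.855
finger_force: 0.0
ee_pos: [0.4207, -0.3241, 0.364]
wrist_force: [-0.2, 0.3, 0.2]
finger_gap: 0.75
finger_force: 0.0
ee_pos: [0.4207, -0.3241, 0.3635]
wrist_force: [-0.6, -0.1, 0.6]
finger_gap: 0.749
finger_force: 0.0
ee_pos: [0.4207, -0.3241, 0.3636]
wrist_force: [-0.5, -0.6, 0.5]
finger_gap: 0.748
finger_force: 0.0
rot [ 0.0001 -0.0002 -0.0052] | shift now [-0.1772  0.306  -0.0034] | after rot [-0.1788  0.305  -0.0034] | grasp [ 0.4207 -0.3241  0.1966] F [-0.5 -0.6  0.5] gap 69.6 0.0 t 15.2
top white [ 0.6223 -0.0346  0.0491]
top red [ 0.523  -0.2995  0.0571]
top black [ 0.4192 -0.3482  0.0344]
top pad red 898 [ 0.5851 -0.0881  0.0091] [array([583.8, -84.7]), array([63.9, 77.4]), np.float64(54.3)]
top pad black 820 [0.5941 0.0213 0.0089] [array([591.8,  18.2]), array([73.6, 62.4]), np.float64(27.3)]
scene white [ 0.6605 -0.0607  0.0206]
scene red [ 0.5274 -0.3033  0.0559]
scene black [ 0.4208 -0.3231  0.0639]Traceback (most recent call last):
  File "<stdin>", line 8, in <module>
  File "meas.py", line 6, in blob
    i=1+np.argmax(s[1:,4]); return W[l==i]
        ~~~~~~~~~^^^^^^^^^
    return _wrapfunc(a, 'argmax', axis=axis, out=out, **kwds)
    return bound(*args, **kwds)
ValueError: attempt to get argmax of an empty sequence
```

View pics/top3.png

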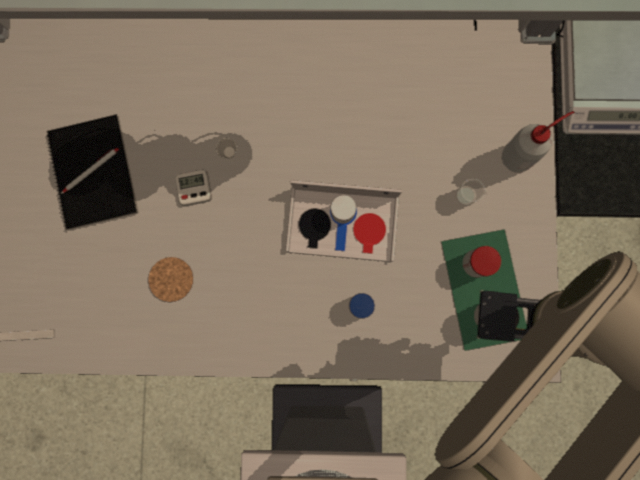

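Both jars are on the mat (red lid at (484,261); the black one is under the gripper). The red disc is at (369,229), the black one at (314,225), and white is still on the blue disc at (343,209).

```bash
echo '[{"trans":[-0.0175, 0.0305, 0], "jaw":0.75}, {"trans":[-0.0175, 0.0305, 0], "jaw":0.75}, {"trans":[-0.0175, 0.0305, 0], "jaw":0.75}, {"trans":[-0.0175, 0.0305, 0], "jaw":0.75}, {"trans":[-0.0175, 0.0305, 0], "jaw":0.75}, {"trans":[-0.0175, 0.0305, 0], "jaw":0.75}, {"trans":[-0.0175, 0.0305, 0], "jaw":0.75}, {"trans":[-0.0175, 0.0305, 0], "jaw":0.75}]' > rows.txt && python3 -m crank rows.txt |sed -n '2p'
echo '[{"trans":[-0.0175, 0.0305, 0], "jaw":0.75}, {"trans":[-0.0175, 0.0305, 0], "jaw":0.75}, {"trans":[0, 0, 0.03], "jaw":0.75}, {"trans":[0, 0, 0.03], "jaw":0.75}, {"jaw":0.75}, {"jaw":0.75}]' > rows.txt && python3 -m crank rows.txt |sed -n '2p'
python3 plan.py .6232 -.0345 .045 1.49
```

```text
ee_pos: [0.5832, -0.0923, 0.3637]
ee_pos: [0.6219, -0.0362, 0.3015]
rot [ 0.0002 -0.0054 -0.0135] | shift now [-0.0016  0.0018  0.0895] | after rot [-0.0011  0.0018  0.0895] | grasp [ 0.621  -0.0361  0.1345] F [-0.5 -0.1  0.3] gap 70.1 0.0 t 16.47
```

Scaled: -0.012 rad / 1.5708 = -0.0076.

```bash
echo '[{"trans":[-0.0013, 0.0018, 0], "r":[0, 0, -0.0076], "jaw":0.75}, {"trans":[0, 0, 0.03], "jaw":0.75}, {"trans":[0, 0, 0.02], "jaw":0.75}, {"trans":[0, 0, 0.01], "jaw":0.75}, {"jaw":0.75}, {"jaw":0.75}]' > rows.txt && python3 -m crank rows.txt | sed -n 2p
python3 plan.py .6232 -.0345 .045 1.49
```

```text
ee_pos: [0.6248, -0.0351, 0.2452]
rot [-0.0001  0.0012  0.0003] | shift now [0.0017 0.0005 0.0332] | after rot [0.0017 0.0005 0.0332] | grasp [ 0.625  -0.0351  0.0782] F [-0.1 -0.2 -0.2] gap 69.7 0.0 t 16.97
```

```bash
echo '[{"trans":[0.0017, 0.0005, 0], "jaw":0.75}, {"trans":[0, 0, 0.015], "jaw":0.75}, {"trans":[0, 0, 0.012], "jaw":0.75}, {"trans":[0, 0, 0.006], "jaw":0.75}, {"jaw":0.75}, {"jaw":0.75}]' > rows.txt && python3 -m crank rows.txt | sed -n 2p
python3 plan.py .6232 -.0345 .045 1.49
echo '[{"jaw":0}, {"jaw":0}, {"jaw":0}, {"jaw":0}, {"jaw":0}, {"jaw":0}]' > rows.txt && python3 -m crank rows.txt
python3 plan.py .4837 .3072 .15 1.49
```

```text
ee_pos: [0.6226, -0.0341, 0.2106]
rot [ 0.0001 -0.0008  0.0009] | shift now [-0.0006 -0.0004 -0.0014] | after rot [-0.0006 -0.0004 -0.0014] | grasp [ 0.6225 -0.0341  0.0436] F [0.1 0.  0.2] gap 69.4 0.0 t 17.47
t: 17.97
ee_pos: [0.623, -0.0341, 0.2112]
ee_rot: [0.125, 3.138, -0.0]
wrist_force: [0.9, 0.9, 1.6]
finger_gap: 0.506
finger_force: 30.0
rot [0.     0.0008 0.0011] | shift now [ 0.1659  0.3291 -0.1059] | after rot [ 0.1663  0.329  -0.1058] | grasp [ 0.6231 -0.0341  0.0442] F [0.9 0.9 1.6] gap 47.1 30.0 t 17.97
```

```bash
echo '[{"trans":[0, 0, -0.01], "jaw":0}, {"trans":[0, 0, -0.02], "jaw":0}, {"trans":[0, 0, -0.03], "jaw":0}, {"trans":[0, 0, -0.03], "jaw":0}, {"jaw":0}]' > rows.txt && python3 -m crank rows.txt | sed -n '2p;4,6p'
echo '[{"trans":[0.0166, 0.0329, 0], "jaw":0}, {"trans":[0.0166, 0.0329, 0], "jaw":0}, {"trans":[0.0166, 0.0329, 0], "jaw":0}, {"trans":[0.0166, 0.0329, 0], "jaw":0}, {"trans":[0.0166, 0.0329, 0], "jaw":0}, {"trans":[0.0166, 0.0329, 0], "jaw":0}, {"trans":[0.0166, 0.0329, 0], "jaw":0}, {"trans":[0.0166, 0.0329, 0], "jaw":0}]' > rows.txt && python3 -m crank rows.txt|sed -n '2p;4,6p'
echo '[{"trans":[0.0166, 0.0329, 0], "jaw":0}, {"trans":[0.0166, 0.0329, 0], "jaw":0}, {"trans":[0, 0, 0.03], "jaw":0}, {"trans":[0, 0, 0.03], "jaw":0}, {"jaw":0}, {"jaw":0}]' > rows.txt && python3 -m crank rows.txt | sed -n '2p;4,6p'
python3 plan.py .4840 .3070 .042 1.49
```

```text
ee_pos: [0.6249, -0.0345, 0.3089]
wrist_force: [1.0, 0.0, 0.7]
finger_gap: 0.504
finger_force: 29.9
ee_pos: [0.5102, 0.2402, 0.301]
wrist_force: [0.2, 0.1, -1.4]
finger_gap: 0.507
finger_force: 29.9
ee_pos: [0.4823, 0.3065, 0.239]
wrist_force: [-0.5, 0.4, -1.3]
finger_gap: 0.501
finger_force: 29.9
rot [-0.0029 -0.0044  0.0013] | shift now [-0.0018  0.0007  0.03  ] | after rot [-0.0017  0.0006  0.03  ] | grasp [0.4815 0.3061 0.072 ] F [-0.5  0.4 -1.3] gap 46.6 29.9 t 19.55
```

```bash
echo '[{"trans":[0, 0, 0.015], "jaw":0}, {"jaw":0}, {"jaw":0}, {"jaw":0}]' > rows.txt && python3 -m crank rows.txt | sed -n '2p;4p'
python3 plan.py .4840 .3070 .042 1.49
```

```text
ee_pos: [0.4843, 0.307, 0.2276]
wrist_force: [-0.6, 0.3, -1.5]
rot [0.001  0.0016 0.0002] | shift now [0.0003 0.     0.0186] | after rot [0.0003 0.     0.0186] | grasp [0.4845 0.3071 0.0606] F [-0.6  0.3 -1.5] gap 47.1 29.9 t 19.88
```

```bash
echo '[{"trans":[0, 0, 0.007], "jaw":0}, {"trans":[0, 0, 0.006], "jaw":0}, {"trans":[0, 0, 0.002], "jaw":0}, {"jaw":0}, {"jaw":0}]' > rows.txt && python3 -m crank rows.txt | sed -n '2p;4p'
echo '[{"trans":[0, 0, 0.002], "jaw":0}, {"jaw":0}]' > rows.txt && python3 -m crank rows.txt | sed -n '2p;4p'
echo '[{"trans":[0, 0, 0.001], "jaw":0}, {"jaw":0}]' > rows.txt && python3 -m crank rows.txt | sed -n '2p;4p'
```

```text
ee_pos: [0.4833, 0.307, 0.2103]
wrist_force: [-0.1, 0.3, -1.3]
ee_pos: [0.4837, 0.3073, 0.2091]
wrist_force: [0.8, 0.4, 0.4]
ee_pos: [0.4838, 0.3073, 0.209]
wrist_force: [-3.8, -1.2, 8.2]
```

```bash
echo '[{"jaw":0.75}, {"jaw":0.75}, {"jaw":0.75}, {"jaw":0.75}, {"jaw":0.75}]' > rows.txt && python3 -m crank rows.txt | sed -n '2p;4,6p'
echo '[{"trans":[0, 0, -0.03], "jaw":0.75}, {"trans":[0, 0, -0.04], "jaw":0.75}, {"trans":[0, 0, -0.04], "jaw":0.75}, {"jaw":0.75}, {"jaw":0.75}]' > rows.txt && python3 -m crank rows.txt | sed -n '2p;4,6p'
python3 plan.py .438 -.0720 .14 1.49
```

```text
ee_pos: [0.4834, 0.307, 0.2075]
wrist_force: [0.7, -0.6, -0.8]
finger_gap: 0.743
finger_force: 0.0
ee_pos: [0.4847, 0.3077, 0.3215]
wrist_force: [-0.1, -0.4, -1.1]
finger_gap: 0.75
finger_force: 0.0
rot [0.0037 0.0059 0.001 ] | shift now [ 0.0164 -0.3822  0.013 ] | after rot [ 0.0159 -0.3822  0.0145] | grasp [0.4857 0.3082 0.1545] F [-0.1 -0.4 -1.1] gap 69.7 0.0 t 21.47
```

```bash
echo '[{"trans":[0.0015, -0.035, 0], "jaw":0.75}, {"trans":[0.0015, -0.035, 0], "jaw":0.75}, {"trans":[0.0015, -0.035, 0], "jaw":0.75}, {"trans":[0.0015, -0.035, 0], "jaw":0.75}, {"trans":[0.0015, -0.035, 0], "jaw":0.75}, {"trans":[0.0015, -0.035, 0], "jaw":0.75}, {"trans":[0.0015, -0.035, 0], "jaw":0.75}, {"trans":[0.0015, -0.035, 0], "jaw":0.75}]' > rows.txt && python3 -m crank rows.txt | sed -n '2p'
echo '[{"trans":[0.0015, -0.035, 0], "jaw":0.75}, {"trans":[0.0015, -0.035, 0], "jaw":0.75}, {"trans":[0.0015, -0.033, 0], "jaw":0.75}, {"trans":[0, 0, 0.03], "jaw":0.75}, {"jaw":0.75}, {"jaw":0.75}]' > rows.txt && python3 -m crank rows.txt | sed -n '2p'
python3 plan.py .438 -.0720 .037 1.49
python3 - <<'E'
from meas import *
from scipy.spatial.transform import Rotation
for n in("top","scene"):
    c,W=cam(n); cv2.imwrite(f"pics/{n}4.png",c)
    for b,k,xy in((.006,"white",(.484,.307)),(0,"blue",(.438,-.072))):
        try: print(n,k,np.round(fit(lid(W,c,b,k,xy)),4))
        except Exception as e: print(n,k,"none")
    hsv=cv2.cvtColor(c,cv2.COLOR_BGR2HSV).astype(int); H,S,V=hsv[...,0],hsv[...,1],hsv[...,2]; z=W[...,2]
    ok=(abs(W[...,0]-.6)<.1)&(abs(W[...,1]+.035)<.105)&(abs(z-.008)<.006)
    y=-.082; u=np.array([np.cos(y),np.sin(y)]); v=np.array([-u[1],u[0]])
    for k,m,r in (("red",((H<8)|(H>172))&(S>120),.033),("black",V<60,.033),("blue",(H>100)&(H<125)&(S>100),.027)):
        m=m&ok
        if m.sum()<20: print(n,k,"none"); continue
        P=blob(m,W)[:,:2]; a=P@u; b=P@v
        # x from back edge and tongue end; y from disc extents
        e=P[a>a.max()-1.6*r]
        print(n,"pad",k,len(P),"back-r",a.max()-r,"tip+L",a.min()+(.078 if k=="blue" else .048),"ymid",(b.max()+b.min())/2,"w",b.max()-b.min(),
          "xy",((a.max()-r+a.min()+(.078 if k=="blue" else .048))/2*u+(b.max()+b.min())/2*v).round(4))
E
```

```text
ee_pos: [0.448, 0.0275, 0.3159]
ee_pos: [0.435, -0.0733, 0.2851]
rot [ 0.0015 -0.0062 -0.0003] | shift now [-0.0034  0.0014  0.081 ] | after rot [-0.0029  0.0015  0.0811] | grasp [ 0.434  -0.0729  0.1181] F [0.3 0.3 0.2] gap 69.8 0.0 t 22.63
top white [0.4833 0.3062 0.0499]
top blue none
top pad red 892 back-r 0.5932308252977084 tip+L 0.5944365195905029 ymid -0.03968942542537548 w 0.06442890066337316 xy [ 0.5886 -0.0882]
top pad black 812 back-r 0.5908607927657474 tip+L 0.5947532537975743 ymid 0.07063152721691553 w 0.061335085876880115 xy [0.5966 0.0218]
top pad blue 705 back-r 0.6209977803267832 tip+L 0.6253036644103842 ymid 0.01527429526270296 w 0.049047923326150426 xy [ 0.6223 -0.0358]
scene white [0.4857 0.307  0.0539]
scene blue [ 0.4374 -0.0712  0.0507]
scene pad red 678 back-r 0.5947903815564407 tip+L 0.5946234261809165 ymid -0.03797850761740576 w 0.06594927928256009 xy [ 0.5896 -0.0866]
scene pad black 528 back-r 0.5926829863314003 tip+L 0.5980988490699581 ymid 0.0714696099719192 w 0.06686295559898611 xy [0.5992 0.0225]
scene pad blue 536 back-r 0.6237724641614546 tip+L 0.6254949579124667 ymid 0.015586661692134181 w 0.053669019725270405 xy [ 0.6238 -0.0356]
```

View pics/scene4.png

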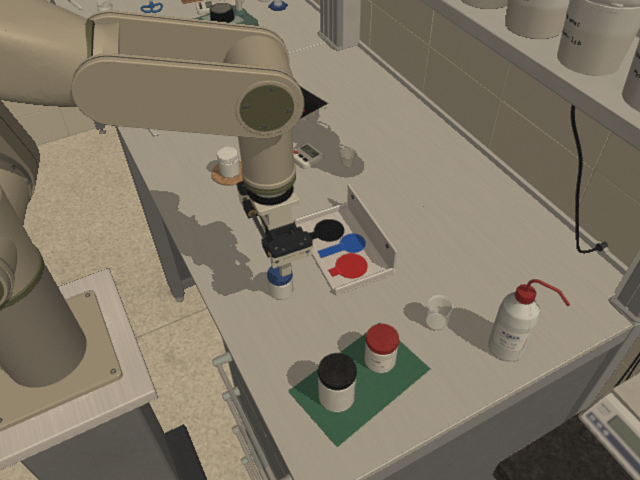

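White stands on the coaster at (229,163), black at (337,382) and red at (381,347) on the mat. All three discs are bare and the gripper is above blue at (281,282).

```bash
echo '[{"trans":[0, 0.0015, 0], "jaw":0.75}, {"trans":[0, 0, 0.03], "jaw":0.75}, {"trans":[0, 0, 0.02], "jaw":0.75}, {"trans":[0, 0, 0.01], "jaw":0.75}, {"trans":[0, 0, 0.01], "jaw":0.75}, {"jaw":0.75}, {"jaw":0.75}]' > rows.txt && python3 -m crank rows.txt | sed -n 2p
python3 plan.py .438 -.0718 .037 1.49
```

```text
ee_pos: [0.4369, -0.0717, 0.2182]
rot [0.     0.     0.0016] | shift now [-0.0011 -0.      0.0142] | after rot [-0.0011 -0.      0.0142] | grasp [ 0.4369 -0.0717  0.0512] F [ 0.4 -0.3  0.7] gap 70.3 0.0 t 23.32
```

```bash
echo '[{"trans":[-0.001, 0, 0], "jaw":0.75}, {"trans":[0, 0, 0.01], "jaw":0.75}, {"trans":[0, 0, 0.003], "jaw":0.75}, {"jaw":0.75}, {"jaw":0}, {"jaw":0}, {"jaw":0}, {"jaw":0}]' > rows.txt && python3 -m crank rows.txt | sed -n 2p
echo '[{"jaw":0}, {"jaw":0}, {"jaw":0}]' > rows.txt && python3 -m crank rows.txt
python3 plan.py .623 -.0356 .12 1.49
```

```text
ee_pos: [0.4377, -0.072, 0.2049]
t: 24.23
ee_pos: [0.4377, -0.072, 0.2049]
ee_rot: [0.125, 3.139, -0.0]
wrist_force: [0.8, -0.5, 1.5]
finger_gap: 0.504
finger_force: 30.0
rot [-0.      0.0003  0.001 ] | shift now [-0.1818  0.0511 -0.0821] | after rot [-0.1818  0.0512 -0.0821] | grasp [ 0.4377 -0.072   0.0379] F [ 0.8 -0.5  1.5] gap 46.9 30.0 t 24.23
```

```bash
echo '[{"trans":[0, 0, -0.01], "jaw":0}, {"trans":[0, 0, -0.02], "jaw":0}, {"trans":[0, 0, -0.03], "jaw":0}, {"trans":[0, 0, -0.02], "jaw":0}, {"jaw":0}]' > rows.txt && python3 -m crank rows.txt | sed -n '2p;4,6p'
echo '[{"trans":[-0.0303, 0.0085, 0], "jaw":0}, {"trans":[-0.0303, 0.0085, 0], "jaw":0}, {"trans":[-0.0303, 0.0085, 0], "jaw":0}, {"trans":[-0.0303, 0.0085, 0], "jaw":0}, {"trans":[-0.0303, 0.0085, 0], "jaw":0}, {"trans":[-0.0303, 0.0085, 0], "jaw":0}, {"trans":[0, 0, 0.02], "jaw":0}, {"jaw":0}]' > rows.txt && python3 -m crank rows.txt|sed -n '2p;4,6p'
echo '[{"trans":[0, 0, 0.01], "jaw":0}, {"jaw":0}, {"jaw":0}]' > rows.txt && python3 -m crank rows.txt|sed -n '2p;4,6p'
python3 plan.py .623 -.0356 .046 1.49
```

```text
ee_pos: [0.4394, -0.0725, 0.2903]
wrist_force: [0.4, -0.7, -0.9]
finger_gap: 0.507
finger_force: 30.0
ee_pos: [0.6228, -0.0351, 0.2607]
wrist_force: [-1.7, 0.9, -2.7]
finger_gap: 0.508
finger_force: 30.0
ee_pos: [0.6219, -0.0358, 0.2541]
wrist_force: [-0.5, 0.2, -0.3]
finger_gap: 0.507
finger_force: 30.0
rot [ 0.0001 -0.0019  0.0007] | shift now [-0.0011  0.0003  0.0411] | after rot [-0.0011  0.0003  0.0411] | grasp [ 0.6216 -0.0358  0.0871] F [-0.5  0.2 -0.3] gap 47.2 30.0 t 25.57
```

```bash
echo '[{"trans":[0, 0, 0.02], "jaw":0}, {"trans":[0, 0, 0.01], "jaw":0}, {"jaw":0}, {"jaw":0}, {"jaw":0}]' > rows.txt && python3 -m crank rows.txt|sed -n '2p;4,6p'
python3 plan.py .623 -.0356 .046 1.49
```

```text
ee_pos: [0.623, -0.0357, 0.2256]
wrist_force: [0.4, 0.3, -1.1]
finger_gap: 0.504
finger_force: 30.0
rot [-0.      0.0006  0.0009] | shift now [0.     0.0001 0.0126] | after rot [0.     0.0001 0.0126] | grasp [ 0.6231 -0.0358  0.0586] F [ 0.4  0.3 -1.1] gap 46.9 30.0 t 25.98
```

```bash
echo '[{"trans":[0, 0, 0.006], "jaw":0}, {"trans":[0, 0, 0.003], "jaw":0}, {"jaw":0}, {"jaw":0}]' > rows.txt && python3 -m crank rows.txt | sed -n '2p;4p'
echo '[{"trans":[0, 0, 0.002], "jaw":0}, {"jaw":0}]' > rows.txt && python3 -m crank rows.txt | sed -n '2p;4p'
echo '[{"trans":[0, 0, 0.001], "jaw":0}, {"jaw":0}]' > rows.txt && python3 -m crank rows.txt | sed -n '2p;4p'
```

```text
ee_pos: [0.6228, -0.0356, 0.2155]
wrist_force: [-0.2, -0.5, -1.6]
ee_pos: [0.6229, -0.0356, 0.2135]
wrist_force: [-0.1, 0.3, -0.9]
ee_pos: [0.623, -0.0357, 0.213]
wrist_force: [0.4, -0.7, -0.3]
```

```bash
echo '[{"trans":[0, 0, 0.001], "jaw":0}, {"jaw":0}]' > rows.txt && python3 -m crank rows.txt | sed -n '2p;4p'
echo '[{"jaw":0}, {"jaw":0}]' > rows.txt && python3 -m crank rows.txt | sed -n '2p;4p'
```

```text
ee_pos: [0.6231, -0.0356, 0.2129]
wrist_force: [-4.2, 1.6, 8.3]
ee_pos: [0.6232, -0.0356, 0.2129]
wrist_force: [-4.6, -0.0, 7.5]
```

The rows are not in the units I measure in: turns go in shares of 90 degrees. I convert before sending: 0.12 rad / 1.5708 = 0.0764.

```bash
echo '[{"jaw":0.75}, {"jaw":0.75}, {"jaw":0.75}, {"jaw":0.75}, {"jaw":0.75}]' > rows.txt && python3 -m crank rows.txt | sed -n '2p;4,6p'
echo '[{"trans":[0, 0, -0.03], "jaw":0.75}, {"trans":[0, 0, -0.04], "jaw":0.75}, {"trans":[0, 0, -0.04], "jaw":0.75}, {"trans":[0, 0, -0.03], "jaw":0.75}, {"r":[0, 0, 0.0764], "jaw":0.8}, {"r":[0, 0, 0.0764], "jaw":0.8}, {"r":[0, 0, 0.0764], "jaw":0.8}, {"r":[0, 0, 0.0764], "jaw":0.8}]' > rows.txt && python3 -m crank rows.txt | sed -n '2p;4p'
echo '[{"r":[0, 0, 0.0764], "jaw":0.8}, {"r":[0, 0, 0.0764], "jaw":0.8}, {"r":[0, 0, 0.0764], "jaw":0.8}, {"r":[0, 0, 0.0764], "jaw":0.8}, {"r":[0, 0, 0.0764], "jaw":0.8}, {"r":[0, 0, 0.0764], "jaw":0.8}, {"r":[0, 0, 0.0764], "jaw":0.8}, {"r":[0, 0, 0.0764], "jaw":0.8}]' > rows.txt && python3 -m crank rows.txt | sed -n '2p;4p'
echo '[{"r":[0, 0, 0.0764], "jaw":0.8}, {"r":[0, 0, 0.007], "jaw":0.8}, {"jaw":0.8}]' > rows.txt && python3 -m crank rows.txt | sed -n '2p;4p'
python3 plan.py .524 -.3005 .14 -.081
python3 - <<'E'
from meas import *
for n in("top","scene"):
    c,W=cam(n); cv2.imwrite(f"pics/{n}5.png",c)
    for b,k,xy in((.008,"blue",(.623,-.0356)),(.003,"red",(.524,-.3005)),(.003,"black",(.42,-.324))):
        try: print(n,k,np.round(fit(lid(W,c,b,k,xy)),4))
        except Exception: print(n,k,"none")
E
```

```text
ee_pos: [0.6229, -0.0357, 0.2115]
wrist_force: [0.1, 0.3, 1.0]
finger_gap: 0.744
finger_force: 0.0
ee_pos: [0.6229, -0.0357, 0.352]
wrist_force: [-0.1, -0.1, -0.4]
ee_pos: [0.6229, -0.0356, 0.3516]
wrist_force: [0.5, -0.4, -0.6]
ee_pos: [0.6229, -0.0356, 0.3516]
wrist_force: [0.4, 0.1, 0.6]
rot [-0.0002 -0.      0.0037] | shift now [-0.2717 -0.0781  0.0446] | after rot [-0.272  -0.0771  0.0446] | grasp [ 0.6229 -0.0356  0.1846] F [0.4 0.1 0.6] gap 74.5 0.0 t 28.98
top blue none
top red [ 0.5226 -0.299   0.0571]
top black [ 0.421  -0.3233  0.0628]
scene blue [ 0.6232 -0.0363  0.051 ]
scene red [ 0.524  -0.2989  0.0576]
scene black [ 0.4216 -0.3223  0.0657]
```

```bash
echo '[{"trans":[-0.034, -0.0097, 0], "jaw":0.8}, {"trans":[-0.034, -0.0097, 0], "jaw":0.8}, {"trans":[-0.034, -0.0097, 0], "jaw":0.8}, {"trans":[-0.034, -0.0097, 0], "jaw":0.8}, {"trans":[-0.034, -0.0097, 0], "jaw":0.8}, {"trans":[-0.034, -0.0097, 0], "jaw":0.8}, {"trans":[-0.034, -0.0097, 0], "jaw":0.8}, {"trans":[-0.034, -0.0097, 0], "jaw":0.8}]' > rows.txt && python3 -m crank rows.txt | sed -n '2p;4p'
echo '[{"trans":[0, 0, 0.03], "jaw":0.8}, {"trans":[0, 0, 0.03], "jaw":0.8}, {"jaw":0.8}, {"jaw":0.8}, {"jaw":0.8}]' > rows.txt && python3 -m crank rows.txt | sed -n '2p;4p'
python3 plan.py .5235 -.2997 .053 -.081
```

```text
ee_pos: [0.523, -0.3021, 0.3519]
wrist_force: [0.4, 0.2, -0.1]
ee_pos: [0.5243, -0.3004, 0.2931]
wrist_force: [-0.0, 0.1, 0.2]
rot [0.0007 0.0004 0.0027] | shift now [ 0.0007 -0.0009  0.0731] | after rot [ 0.0007 -0.0008  0.0731] | grasp [ 0.5244 -0.3005  0.1261] F [-0.   0.1  0.2] gap 74.3 0.0 t 30.17
```

```bash
echo '[{"trans":[0.001, -0.001, 0], "jaw":0.8}, {"trans":[0, 0, 0.025], "jaw":0.8}, {"trans":[0, 0, 0.025], "jaw":0.8}, {"trans":[0, 0, 0.015], "jaw":0.8}, {"trans":[0, 0, 0.006], "jaw":0.8}, {"jaw":0.8}, {"jaw":0.8}, {"jaw":0.8}]' > rows.txt && python3 -m crank rows.txt | sed -n '2p;4p'
python3 plan.py .5235 -.2997 .053 -.081
echo '[{"jaw":0}, {"jaw":0}, {"jaw":0}, {"jaw":0}, {"jaw":0}, {"jaw":0}]' > rows.txt && python3 -m crank rows.txt
python3 plan.py .589 -.088 .14 -.081
```

```text
ee_pos: [0.5239, -0.2999, 0.223]
wrist_force: [0.0, -0.2, -0.2]
rot [0.0029 0.0017 0.0015] | shift now [ 0.0002 -0.0004  0.003 ] | after rot [ 0.0002 -0.0004  0.003 ] | grasp [ 0.5243 -0.3002  0.056 ] F [ 0.  -0.2 -0.2] gap 74.0 0.0 t 30.83
t: 31.33
ee_pos: [0.5232, -0.2997, 0.2215]
ee_rot: [2.308, 2.13, 0.0]
wrist_force: [-0.1, -0.7, 4.7]
finger_gap: 0.593
finger_force: 30.0
rot [0.001  0.0005 0.001 ] | shift now [ 0.2162  0.0488 -0.0856] | after rot [ 0.2163  0.0485 -0.0855] | grasp [ 0.5233 -0.2998  0.0545] F [-0.1 -0.7  4.7] gap 55.2 30.0 t 31.33
```

```bash
echo '[{"trans":[0, 0, -0.01], "jaw":0}, {"trans":[0, 0, -0.02], "jaw":0}, {"trans":[0, 0, -0.03], "jaw":0}, {"trans":[0, 0, -0.02], "jaw":0}, {"jaw":0}]' > rows.txt && python3 -m crank rows.txt | sed -n '2p;4,6p'
echo '[{"trans":[0.0309, 0.007, 0], "jaw":0}, {"trans":[0.0309, 0.007, 0], "jaw":0}, {"trans":[0.0309, 0.007, 0], "jaw":0}, {"trans":[0.0309, 0.007, 0], "jaw":0}, {"trans":[0.0309, 0.007, 0], "jaw":0}, {"trans":[0.0309, 0.007, 0], "jaw":0}, {"trans":[0.0309, 0.007, 0], "jaw":0}, {"jaw":0}]' > rows.txt && python3 -m crank rows.txt|sed -n '2p;4,6p'
echo '[{"trans":[0, 0, 0.02], "jaw":0}, {"jaw":0}, {"jaw":0}, {"jaw":0}]' > rows.txt && python3 -m crank rows.txt|sed -n '2p;4,6p'
python3 plan.py .589 -.088 .0595 -.081
```

```text
ee_pos: [0.5242, -0.3004, 0.3067]
wrist_force: [-0.1, -0.8, -0.4]
finger_gap: 0.589
finger_force: 30.0
ee_pos: [0.5896, -0.0828, 0.2997]
wrist_force: [0.0, 0.3, -0.9]
finger_gap: 0.593
finger_force: 30.0
ee_pos: [0.5887, -0.0883, 0.2804]
wrist_force: [0.4, -0.5, 0.1]
finger_gap: 0.591
finger_force: 30.0
rot [-0.0014 -0.0002  0.0003] | shift now [0.0003 0.0004 0.0539] | after rot [0.0003 0.0003 0.0539] | grasp [ 0.5884 -0.0882  0.1134] F [ 0.4 -0.5  0.1] gap 55.0 30.0 t 32.75
```

```bash
echo '[{"trans":[0, 0, 0.02], "jaw":0}, {"trans":[0, 0, 0.015], "jaw":0}, {"trans":[0, 0, 0.005], "jaw":0}, {"jaw":0}, {"jaw":0}, {"jaw":0}]' > rows.txt && python3 -m crank rows.txt|sed -n '2p;4,6p'
python3 plan.py .589 -.088 .0595 -.081
```

```text
ee_pos: [0.5896, -0.0881, 0.2422]
wrist_force: [-0.0, 0.5, -1.6]
finger_gap: 0.593
finger_force: 30.0
rot [0.0018 0.0003 0.0007] | shift now [ 0.0001 -0.0006  0.0157] | after rot [ 0.0001 -0.0006  0.0157] | grasp [ 0.5899 -0.0882  0.0752] F [-0.   0.5 -1.6] gap 55.2 30.0 t 33.25
```

```bash
echo '[{"trans":[0, -0.0005, 0.006], "jaw":0}, {"trans":[0, 0, 0.005], "jaw":0}, {"trans":[0, 0, 0.002], "jaw":0}, {"jaw":0}, {"jaw":0}]' > rows.txt && python3 -m crank rows.txt | sed -n '2p;4p'
echo '[{"trans":[0, 0, 0.001], "jaw":0}, {"jaw":0}]' > rows.txt && python3 -m crank rows.txt | sed -n '2p;4p'
echo '[{"trans":[0, 0, 0.001], "jaw":0}, {"jaw":0}]' > rows.txt && python3 -m crank rows.txt | sed -n '2p;4p'
```

```text
ee_pos: [0.5884, -0.0877, 0.2274]
wrist_force: [-0.2, -0.0, -0.7]
ee_pos: [0.5886, -0.0877, 0.2268]
wrist_force: [-0.4, 0.9, -1.1]
ee_pos: [0.5887, -0.0878, 0.2265]
wrist_force: [-3.2, 0.2, 3.6]
```

```bash
echo '[{"jaw":0.8}, {"jaw":0.8}, {"jaw":0.8}, {"jaw":0.8}, {"jaw":0.8}]' > rows.txt && python3 -m crank rows.txt | sed -n '2p;4,6p'
echo '[{"trans":[0, 0, -0.02], "jaw":0.8}, {"trans":[0, 0, -0.03], "jaw":0.8}, {"trans":[0, 0, -0.03], "jaw":0.8}, {"trans":[0, 0, -0.03], "jaw":0.8}, {"jaw":0.86}, {"jaw":0.86}]' > rows.txt && python3 -m crank rows.txt | sed -n '2p;4,6p'
python3 plan.py .421 -.3235 .14 -.081
```

```text
ee_pos: [0.5885, -0.0878, 0.2256]
wrist_force: [0.7, -0.5, -0.3]
finger_gap: 0.796
finger_force: 0.0
ee_pos: [0.5894, -0.088, 0.3386]
wrist_force: [0.3, 0.1, -1.3]
finger_gap: 0.851
finger_force: 0.0
rot [0.0053 0.0008 0.001 ] | shift now [-0.2482 -0.1492  0.031 ] | after rot [-0.2484 -0.1488  0.0316] | grasp [ 0.5903 -0.0882  0.1716] F [ 0.3  0.1 -1.3] gap 79.2 0.0 t 34.92
```

```bash
echo '[{"trans":[-0.031, -0.0185, 0], "jaw":0.86}, {"trans":[-0.031, -0.0185, 0], "jaw":0.86}, {"trans":[-0.031, -0.0185, 0], "jaw":0.86}, {"trans":[-0.031, -0.0185, 0], "jaw":0.86}, {"trans":[-0.031, -0.0185, 0], "jaw":0.86}, {"trans":[-0.031, -0.0185, 0], "jaw":0.86}, {"trans":[-0.031, -0.0185, 0], "jaw":0.86}, {"trans":[-0.031, -0.0185, 0], "jaw":0.86}]' > rows.txt && python3 -m crank rows.txt | sed -n '2p;4p'
echo '[{"trans":[0, 0, 0.03], "jaw":0.86}, {"trans":[0, 0, 0.01], "jaw":0.86}, {"jaw":0.86}, {"jaw":0.86}, {"jaw":0.86}]' > rows.txt && python3 -m crank rows.txt | sed -n '2p;4p'
python3 plan.py .421 -.3232 .058 -.081
python3 - <<'E'
from meas import *
for n in("top","scene"):
    c,W=cam(n); cv2.imwrite(f"pics/{n}6.png",c)
    for b,k,xy in((.008,"blue",(.623,-.0356)),(.008,"red",(.589,-.088)),(.006,"white",(.484,.307))):
        try: print(n,k,np.round(fit(lid(W,c,b,k,xy,.04)),4))
        except Exception: print(n,k,"none")
E
```

```text
ee_pos: [0.4195, -0.3239, 0.334]
wrist_force: [0.8, -0.2, -0.6]
ee_pos: [0.4219, -0.3223, 0.296]
wrist_force: [-0.1, -0.6, 0.2]
rot [-0.0003 -0.0005  0.0026] | shift now [-0.001  -0.0008  0.071 ] | after rot [-0.001  -0.0008  0.071 ] | grasp [ 0.4219 -0.3222  0.129 ] F [-0.1 -0.6  0.2] gap 79.8 0.0 t 36.0
top blue [ 0.6221 -0.0364  0.0486]
top red [ 0.5883 -0.0878  0.057 ]
top white [0.4839 0.3062 0.0495]
scene blue none
scene red none
scene white none
```

View pics/scene6.png

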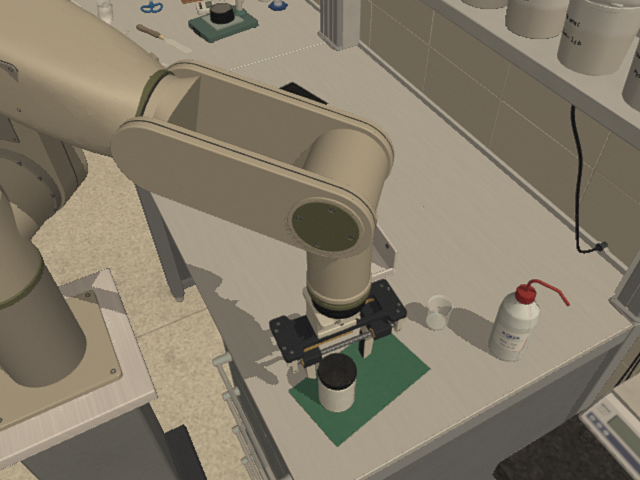

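The gripper straddles the black jar at (337,382). The top-camera numbers show red, blue and white standing where they were placed.

```bash
echo '[{"trans":[-0.001, -0.0008, 0], "jaw":0.86}, {"trans":[0, 0, 0.025], "jaw":0.86}, {"trans":[0, 0, 0.025], "jaw":0.86}, {"trans":[0, 0, 0.015], "jaw":0.86}, {"trans":[0, 0, 0.006], "jaw":0.86}, {"jaw":0.86}, {"jaw":0.86}, {"jaw":0.86}]' > rows.txt && python3 -m crank rows.txt | sed -n '2p;4p'
python3 plan.py .421 -.3232 .058 -.081
echo '[{"jaw":0}, {"jaw":0}, {"jaw":0}, {"jaw":0}, {"jaw":0}, {"jaw":0}]' > rows.txt && python3 -m crank rows.txt
python3 plan.py .5975 .0218 .19 -.081
```

```text
ee_pos: [0.421, -0.3246, 0.2264]
wrist_force: [0.2, -0.3, 1.0]
rot [0.002  0.0016 0.0012] | shift now [ 0.0014 -0.0001  0.0014] | after rot [ 0.0014 -0.0001  0.0014] | grasp [ 0.4213 -0.3249  0.0594] F [ 0.2 -0.3  1. ] gap 79.8 0.0 t 36.77
t: 37.27
ee_pos: [0.4205, -0.3243, 0.2254]
ee_rot: [2.308, 2.13, 0.0]
wrist_force: [-0.6, 0.2, 4.4]
finger_gap: 0.654
finger_force: 30.0
rot [0.0008 0.0006 0.001 ] | shift now [ 0.3591  0.1488 -0.1317] | after rot [ 0.3593  0.1484 -0.1316] | grasp [ 0.4207 -0.3244  0.0584] F [-0.6  0.2  4.4] gap 60.9 30.0 t 37.27
```

```bash
echo '[{"trans":[0, 0, -0.01], "jaw":0}, {"trans":[0, 0, -0.02], "jaw":0}, {"trans":[0, 0, -0.035], "jaw":0}, {"trans":[0, 0, -0.035], "jaw":0}, {"trans":[0, 0, -0.03], "jaw":0}, {"jaw":0}, {"jaw":0}]' > rows.txt && python3 -m crank rows.txt | sed -n '2p;4,6p'
echo '[{"trans":[0.0327, 0.0135, 0], "jaw":0}, {"trans":[0.0327, 0.0135, 0], "jaw":0}, {"trans":[0.0327, 0.0135, 0], "jaw":0}, {"trans":[0.0327, 0.0135, 0], "jaw":0}, {"trans":[0.0327, 0.0135, 0], "jaw":0}, {"trans":[0.0327, 0.0135, 0], "jaw":0}, {"trans":[0.0327, 0.0135, 0], "jaw":0}, {"trans":[0.0327, 0.0135, 0], "jaw":0}]' > rows.txt && python3 -m crank rows.txt|sed -n '2p;4,6p'
echo '[{"trans":[0.0327, 0.0135, 0], "jaw":0}, {"trans":[0.0327, 0.0135, 0], "jaw":0}, {"trans":[0.0327, 0.0135, 0], "jaw":0}, {"jaw":0}, {"jaw":0}, {"jaw":0}]' > rows.txt && python3 -m crank rows.txt|sed -n '2p;4,6p'
python3 plan.py .5975 .0215 .0635 -.081
```

```text
ee_pos: [0.4208, -0.3245, 0.3575]
wrist_force: [-0.7, -0.6, -1.9]
finger_gap: 0.657
finger_force: 30.0
ee_pos: [0.5486, -0.07, 0.3525]
wrist_force: [0.8, -1.1, -1.7]
finger_gap: 0.653
finger_force: 30.0
ee_pos: [0.5964, 0.0226, 0.3528]
wrist_force: [-0.3, -0.2, -1.0]
finger_gap: 0.655
finger_force: 30.0
rot [-0.0034  0.0006  0.0017] | shift now [-0.0009  0.0016  0.1223] | after rot [-0.001   0.0011  0.1223] | grasp [0.5959 0.0225 0.1858] F [-0.3 -0.2 -1. ] gap 60.9 30.0 t 39.02
```

```bash
echo '[{"trans":[-0.001, 0, 0], "jaw":0}, {"trans":[0, 0, 0.03], "jaw":0}, {"trans":[0, 0, 0.03], "jaw":0}, {"trans":[0, 0, 0.02], "jaw":0}, {"trans":[0, 0, 0.01], "jaw":0}, {"jaw":0}, {"jaw":0}, {"jaw":0}]' > rows.txt && python3 -m crank rows.txt|sed -n '2p;4,6p'
python3 plan.py .5975 .0215 .0635 -.081
```

```text
ee_pos: [0.5977, 0.021, 0.2667]
wrist_force: [-0.4, -0.1, -1.1]
finger_gap: 0.652
finger_force: 30.0
rot [ 0.0027 -0.      0.0002] | shift now [ 0.0004 -0.0004  0.0362] | after rot [ 0.0004 -0.0003  0.0362] | grasp [0.5982 0.021  0.0997] F [-0.4 -0.1 -1.1] gap 60.6 30.0 t 39.68
```

```bash
echo '[{"trans":[0, 0, 0.015], "jaw":0}, {"trans":[0, 0, 0.01], "jaw":0}, {"trans":[0, 0, 0.005], "jaw":0}, {"jaw":0}, {"jaw":0}, {"jaw":0}]' > rows.txt && python3 -m crank rows.txt|sed -n '2p;4,6p'
python3 plan.py .5975 .0215 .0635 -.081
```

```text
ee_pos: [0.5973, 0.0216, 0.2354]
wrist_force: [1.2, -0.2, -0.1]
finger_gap: 0.655
finger_force: 30.0
rot [ 0.0008 -0.      0.0011] | shift now [-0.0001  0.0002  0.0049] | after rot [-0.0001  0.0002  0.0049] | grasp [0.5974 0.0216 0.0684] F [ 1.2 -0.2 -0.1] gap 60.9 30.0 t 40.18
```

```bash
echo '[{"trans":[0, 0, 0.002], "jaw":0}, {"jaw":0}, {"jaw":0}]' > rows.txt && python3 -m crank rows.txt | sed -n '2p;4p'
echo '[{"trans":[0, 0, 0.002], "jaw":0}, {"jaw":0}]' > rows.txt && python3 -m crank rows.txt | sed -n '2p;4p'
echo '[{"trans":[0, 0, 0.001], "jaw":0}, {"jaw":0}]' > rows.txt && python3 -m crank rows.txt | sed -n '2p;4p'
```

```text
ee_pos: [0.5971, 0.0216, 0.2329]
wrist_force: [-0.2, 0.5, -0.3]
ee_pos: [0.5969, 0.0216, 0.2305]
wrist_force: [-0.2, 0.4, -0.7]
ee_pos: [0.597, 0.0216, 0.2304]
wrist_force: [-3.5, -0.1, 5.7]
```

Contact; release, rise and back away toward the robot's left, then check.

```bash
echo '[{"jaw":0.86}, {"jaw":0.86}, {"jaw":0.86}, {"jaw":0.86}, {"jaw":0.86}]' > rows.txt && python3 -m crank rows.txt | sed -n '2p;4,6p'
echo '[{"trans":[0, 0, -0.02], "jaw":0.86}, {"trans":[0, 0, -0.03], "jaw":0.86}, {"trans":[0, 0, -0.04], "jaw":0.86}, {"trans":[0, 0, -0.04], "jaw":0.86}, {"trans":[0, 0, -0.03], "jaw":0.86}, {"jaw":0.86}]' > rows.txt && python3 -m crank rows.txt | sed -n '2p;4,6p'
echo '[{"trans":[0.02, -0.03, 0], "jaw":0.86}, {"trans":[0.02, -0.03, 0], "jaw":0.86}, {"trans":[0.02, -0.03, 0], "jaw":0.86}, {"trans":[0.02, -0.03, 0], "jaw":0.86}, {"trans":[0.02, -0.03, 0], "jaw":0.86}, {"trans":[0.02, -0.03, 0], "jaw":0.86}, {"jaw":0.86}, {"jaw":0.86}]' > rows.txt && python3 -m crank rows.txt | sed -n '2p;4,6p'
python3 - <<'E'
from meas import *
for n in("top","scene"):
    c,W=cam(n); cv2.imwrite(f"pics/{n}7.png",c)
    for b,k,xy in((.008,"blue",(.623,-.0356)),(.008,"red",(.589,-.088)),(.008,"black",(.597,.0216)),(.006,"white",(.484,.307))):
        try: P=lid(W,c,b,k,xy,.04); print(n,k,np.round(fit(P),4),np.median(P[:,2]).round(4))
        except Exception: print(n,k,"none")
E
```

```text
ee_pos: [0.597, 0.0216, 0.2297]
wrist_force: [0.2, -0.0, -0.3]
finger_gap: 0.856
finger_force: 0.0
ee_pos: [0.5987, 0.0216, 0.3988]
wrist_force: [-0.3, -0.2, 1.2]
finger_gap: 0.86
finger_force: 0.0
ee_pos: [0.4261, 0.1566, 0.3897]
wrist_force: [-0.3, -1.1, -0.2]
finger_gap: 0.858
finger_force: 0.0
top blue [ 0.622  -0.0366  0.0492] 0.0676
top red [ 0.5884 -0.0876  0.0574] 0.0845
top black [0.5966 0.0224 0.0628] 0.0994
top white [0.4984 0.3102 0.0339] 0.0644
scene blue [ 0.6221 -0.0347  0.0499] 0.0662
scene red [ 0.5893 -0.0865  0.0599] 0.0831
scene black [0.5968 0.0219 0.0645] 0.0981
scene white [0.483  0.3083 0.0543] 0.064
```

View pics/scene7.png

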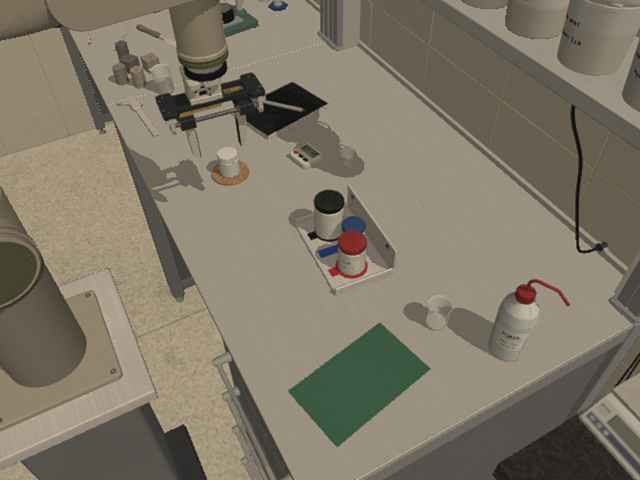

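View pics/top7.png

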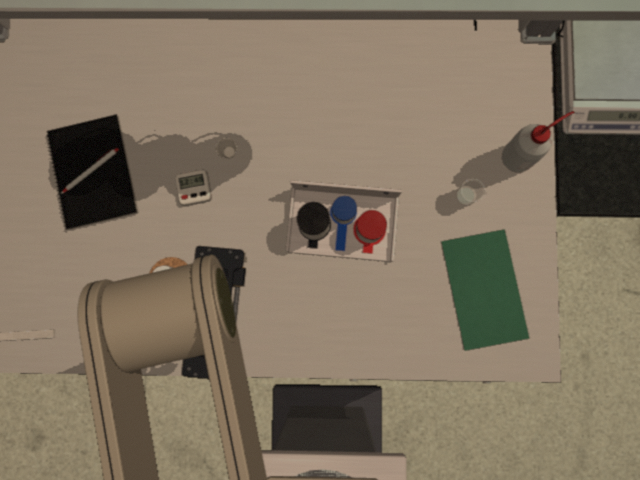

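All four jars are upright within about 1 mm of their pads: black (313,218), blue (344,208) and red (371,227) in the top view, white on the coaster at (229,163) in the scene view. The beaker at (470,193) has not moved and the arm is clear.

```bash
python3 -c "
from bench import manip; print(manip.hand_in())"
```

```text
the job is handed in; nothing more can be done
None
```

The job is handed in: white stands on the coaster, blue, red and black on their own discs, all upright and within about 1–2 mm of centre by camera, the beaker was left alone, and it took about 42 s of the 128 s (the hand-in gave no verdict).

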